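Free a drooping gate bolt on a slide locker and hold the gate ajar

ROBOT

A 6-joint arm with a two-finger parallel gripper is mounted at the origin on the work surface. World frame = base frame: x ahead of the robot, y to its left, z up, the work surface at z = 0. Lengths are in m, angles in degrees, forces in N, time in s.
With the tool pointing down it reaches from about 0.4 to 0.825 m from the base axis. Payload 7 kg.
Tool frame: the origin (TCP) lies at the very end of the fingers, on their centre line; the grasp point (between the pads) lies hold_point_z behind it (hold_point_z is the distance from the TCP to the grasp point, in m); z points along the fingers, y is the line along which they close (so a half turn about z gives the same grasp; the last joint's range is limited). The gripper opens to 88 mm and grips with 3 to 60 N. Pads are 19 mm wide; open, the fingers measure 130 mm over their backs; the gripper's body (78 mm by 193 mm) begins 47 mm behind the grasp point.
Start: joints at [86.923, 20.546, 0.682, 0, -70.136, -16.507], TCP at [0.226, 0.636, 0.227] pointing down, gripper open.
Joint ranges: [-176.03, 176.03], [-82.01, 121.73], [-58.28, 71.71], [-173.87, 95.51], [-174.79, -0.11], [-173.66, 173.66]. Speed limits (degrees/s): [136.94, 136.94, 172.46, 180, 180, 180].

INTERFACE

Orientations are given as [roll, pitch, yaw] about the fixed x, y, z axes, in that order (R = Rz(yaw) Ry(pitch) Rx(roll)).
In Python, from plant import get_obs, snapshot, close_job, hold_point_z gives the robot as it stands.
- The arm moves only by the tool play_rows, never from a script. Its argument "commands" is a list that holds one entry, the list of rows, each a list of 7 numbers: the shift along the tool's x, y, z in cm, then the turn, a rotation vector about the tool's x, y, z in degrees, then the opening, from 0 (shut) to 1 (fully open). In form: [[[x, y, z, ax, ay, az, fingers], ...]]. A call has 1 to 20 rows; each row is the pose to reach, as a shift and turn from the pose commanded when the call began, along the tool's axes at that moment; what a row does not reach only later rows make up. A row lasts 1/12 s, in which the tool goes at most 41.7 mm and 7.16 degrees, less where a joint would pass 70% of its speed; a pose out of reach is approached as far as the arm can. A call with a gripper value outside its range is refused whole. The fingers move at their own pace and stop on an object; the grip force is fixed at half the most. Time passes only in rows, so rows that repeat a pose let the fingers close. It gives the time, the measured TCP pose, the force, the opening and the grip force at its end, in the units of the state.
- get_obs(): the state, without advancing time (a new reading comes with each control period).
- snapshot(name): name is "scene" or "side" or "wrist"; returns a dict with "frame" (400x640x3 uint8, red, green, blue), "camera_matrix" (3x3 intrinsics, pixels), "origin" and "attitude" of the camera in the world. Camera axes: x right, y down, z forward; pixel columns grow to the right and rows downward; lengths in m; the calibration is good to about 2 mm. A picture is of the moment at which its call begins. There is no depth.
- close_job(): hands the job in; it is judged then, once.
The state is a dict: "clock": time; "joint_pos": joint angles; "qvel": joint speeds; "tau": joint torques, N m; "tool_pos": TCP position; "orientation": TCP orientation; "force": force on the tool from outside, world axes, zero at the start; "moment": the same for the moment, N m; "opening": finger opening in m; "gripper_force": force on a finger pad.
Only numpy, scipy, OpenCV 4.12 (cv2) and the standard library are available. Lean on these libraries where they do the work, as an engineer would, in place of code of your own. Each camera call takes 0.05 s, during which the arm holds its last target. There are 200 camera calls.

TASK

The bolt on the slide locker's gate droops, so its nose hooks behind the bent-up lip of the keeper: take the bolt by its upright tab, lift it over the lip while drawing it back clear of the keeper, without wrenching it against the keeper. Then swing the gate towards you until it stands open about a hand's width (80 mm) at its free edge, and finish while still holding it there by the bolt, bolt drawn back; gate and bolt are sprung and would go back by themselves. Leave the other things on the counter and on the locker where they are.

Things in the scene. Friction and masses are not known exactly. Their poses are not given: they have to be found in the camera images.
- locker: low birch box, fixed, 340 mm wide, 230 deep; clear roof 123 mm high, set back 60 mm from the gate. Origin on the counter below mid gate line; own -x points out of the front (the gate opens that way), +y to the hinge side (left), z up. Shut gate and bolt lie in its plane x = 0. Latch stile: post 40 mm square, 130 mm high, at (0, -135) mm, right of the gate, keeper on top
- gate_hinge (a point): point on the vertical hinge axis of the gate at counter height, at (0, 140, 0) mm in the locker's frame
- gate (a joint): angle of the grey gate (250 mm hinge to free edge; top rail 40 mm deep, its top 130 mm high), rad: 0 shut, grows as the free edge swings to the locker's -x, at most 1.0. A spring closes it: 0.6 N m shut, 0.95 N m at 0.35 rad. It cannot swing until the bolt is drawn about 25 mm. Free-edge opening = 500 mm x sin(angle/2): 80 mm is 0.32 rad
- gate_edge (a point): top of the gate's free edge, 250 mm from the hinge axis, 130 mm above the counter
- shoe (a joint): how far the bolt is drawn back along the gate towards the hinge, m: 0 shot home, at most 0.055. A spring pushes it home (1.2 N at 0, 3.4 N at 0.055, slight friction). The drooping nose meets the lip after 10 to 12 mm of draw; the tip is out of the keeper at about 25 mm
- bolt: steel bar 12 mm square along the gate's top, 28 mm above the rail at its pivot pin (the origin), 165 mm from pin to tip. Own -y points to the tip, z up. The pin rides in a sliding shoe, 120 mm from the hinge axis when shot home. The bolt pitches freely on the pin and droops 0.06 rad nose down by its weight (0.14 to 0.30 kg); it can be raised 0.14 rad in all (12.6 mm at the tab)
- bolt_tab (a point): grasp point on the bolt's upright steel tab, 90 mm from the pin towards the tip, 36 mm above the bar's axis. Tab 20 mm along the bar, 12 mm across it; top 18 mm above this point, foot 30 mm below. Grasp from above, fingers closing across the gate; the tab may pitch between the pads. Raising the tab 6.5 to 12 mm clears the nose over the lip; 9 mm is a good lift
- bolt_nose (a point): middle of the underside of the down-turned nose at the bolt's tip (160 mm from the pin; 10 mm long, 12 mm wide, reaching 10 mm below the bar)
- keeper: steel keeper on the latch stile: two upright cheeks 50 mm high either side of the bolt, a strap over them, and at its gate end a bent-up lip 12 mm high, 3 mm thick, that the nose hangs behind. Origin on the stile top (130 mm above the counter), axes as the locker's; lip centred at y = +13.5 mm, cheeks from y = -14 to +12 mm
- mailer: flat cardboard slide mailer, 45 x 100 x 12 mm, on the locker's roof
- slidebox: grey slide box, 50 x 85 x 30 mm, on the locker's roof
- stain: small amber bottle, 40 mm across, 85 mm high, in front of the locker beyond the latch stile
- oil: small amber bottle, 32 mm across, 70 mm high, standing left of the locker's hinge post
- cup: white plastic cup, 64 mm across, 70 mm high
- jar: glass jar with a lid, 70 mm across, 90 mm high
- pack: white packet, 60 x 90 x 40 mm

How it is judged:
By the outcome, as a careful person would: the job done as asked, in the order asked, and still so for the second after the job is handed in, while the arm keeps its last pose, push and grip.
It also fails if it takes over 32 s, if anything falls off the work surface, if the arm or the gripper's body presses on something with over 40 N, if the wrist force passes 120 N, or if a joint passes its speed limit or range.

## Working session

There is one attempt and no reset: what is moved stays moved. The work goes in short steps, Python scripts to look and compute and a tool call to move; the robot and the scene stay as the last step left them, time stands still between calls to the robot, and variables do not carry over. Pictures are saved under pics/ and viewed, at most 10 in all, crops included, and the job is handed in when it is done.

Besides the shell and the picture viewer there is one more tool, called after "Emit:" as name(argument=value, ...), one argument or row to a line, values as JSON. play_rows: Moves the arm, as the interface text tells. Its arguments: {"type":"object","properties":{"commands":{"type":"array","items":{"type":"array","items":{"type":"array","items":{"type":"number"}}}}},"required":["commands"]}

```bash
mkdir -p pics; python3 - <<'E'
from plant import *
import cv2,numpy as np
o=get_obs();print({k:np.round(v,3) for k,v in o.items()},hold_point_z)
for n in("scene","side"):
    s=snapshot(n);cv2.imwrite(f"pics/{n}0.png",s["frame"][:,:,::-1])
    np.savez(f"{n}0.npz",**s);print(n,s["camera_matrix"],s["origin"],s["attitude"])
E
```

```text
{'clock': np.float64(0.0), 'joint_pos': array([ 8.6924e+01,  2.0591e+01,  6.3400e-01, -2.1000e-02, -7.0137e+01,
       -1.6506e+01]), 'qvel': array([ 0.066, -0.028,  0.025,  0.056, -0.057, -0.05 ]), 'tau': array([ 0.0000e+00, -5.8272e+01,  2.9304e+01,  6.9970e+00,  7.0000e-03,
       -0.0000e+00]), 'tool_pos': array([0.226, 0.635, 0.226]), 'orientation': array([ 1.79905e+02, -8.00000e-03, -1.95890e+01]), 'force': array([-0.158,  0.649, -0.14 ]), 'moment': array([ 0.015, -0.01 , -0.023]), 'gripper_force': np.float64(0.0), 'opening': np.float64(0.087)} 0.0188
scene [[368.74825805   0.         320.06229555]
 [  0.         368.74825805 200.80911454]
 [  0.           0.           1.        ]] [1.50867089 0.03060501 1.01190674] [-134.57075202   -0.33854913   93.75277491]
side [[504.67070126   0.         323.0025458 ]
 [  0.         504.67070126 207.16472636]
 [  0.           0.           1.        ]] [ 0.03218686 -0.6813692   1.12862538] [-138.59955919   -0.21295606  -41.25846851]
```

View pics/scene0.png

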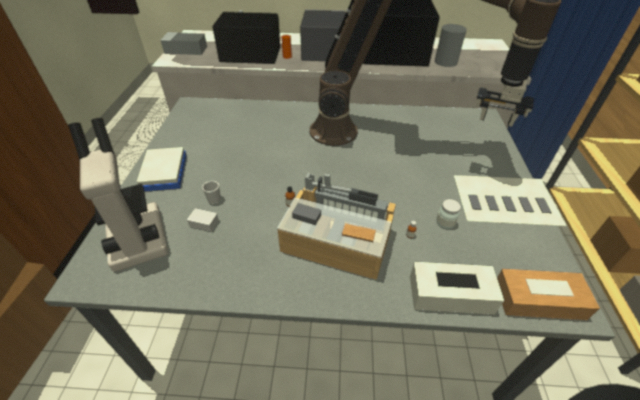

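View pics/side0.png

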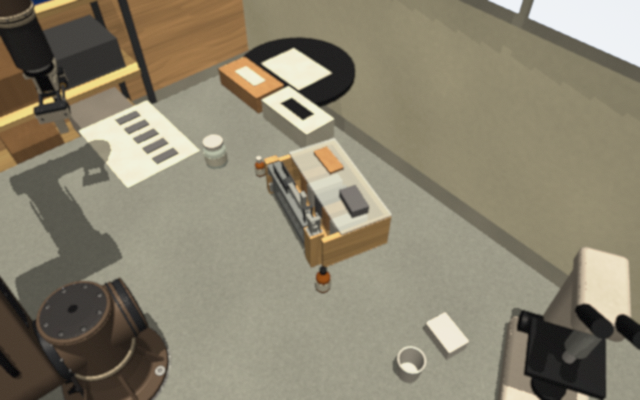

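The locker stands ahead of the robot with its gate facing the base, at about (340,195) in scene and (295,200) in side. I'll enlarge both views there.

```bash
python3 - <<'E'
import cv2
a=cv2.imread("pics/scene0.png")[165:275,270:420];cv2.imwrite("pics/sc.png",cv2.resize(a,None,fx=5.3,fy=5.3,interpolation=2))
a=cv2.imread("pics/side0.png")[135:270,245:395];cv2.imwrite("pics/sd.png",cv2.resize(a,None,fx=4.4,fy=4.4,interpolation=2))
E
```

```text
(no output)
```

View pics/sc.png

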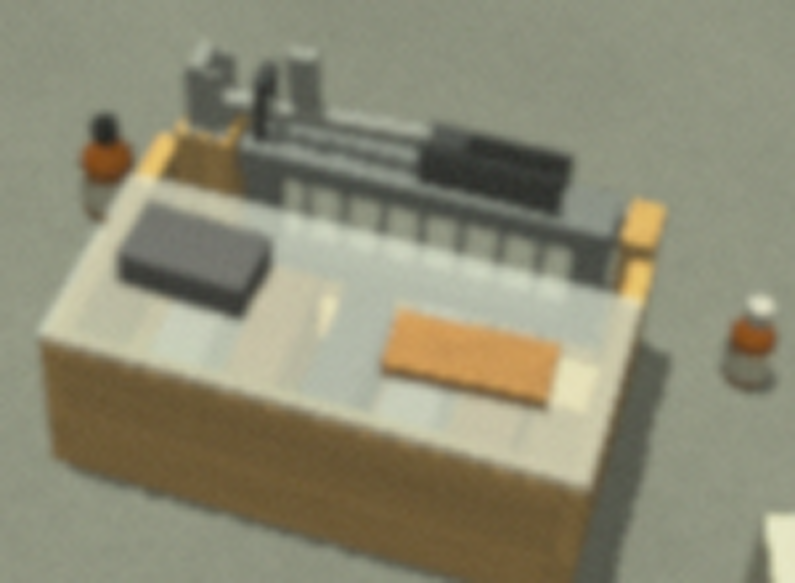

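View pics/sd.png

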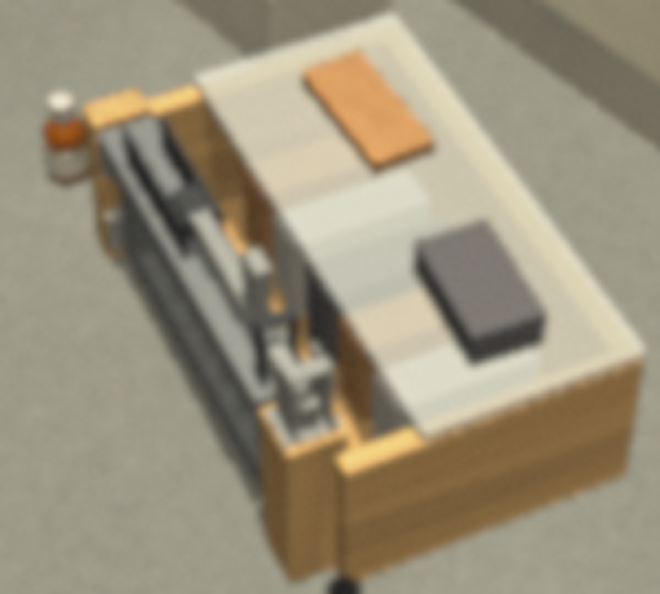

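The scene crop shows the upright tab at about crop (305,52) top, the keeper at (210,85), and the roof corners at (150,180), (640,300), (585,490) and (40,335). The side crop shows the tab top at (257,252), the keeper at (300,360), and the roof corners at (200,75), (395,15), (645,350) and (425,435).

```bash
cat > h.py <<'E'
import numpy as np
from scipy.spatial.transform import Rotation as R
from scipy.optimize import least_squares
def ray(s,px):
    d=np.linalg.inv(s["camera_matrix"])@[px[0],px[1],1]
    return np.array(s["origin"]),R.from_euler('xyz',s["attitude"],degrees=True).as_matrix()@d
def plane(s,px,z):
    o,d=ray(s,px);return o+d*(z-o[2])/d[2]
def tri(rs):
    A=sum(np.eye(3)-np.outer(d,d)/(d@d) for o,d in rs);b=sum((np.eye(3)-np.outer(d,d)/(d@d))@o for o,d in rs)
    return np.linalg.solve(A,b)
def loc(P):  # fit (x,y,yaw): world -> list of (local,world)
    f=lambda p:np.concatenate([R.from_euler('z',p[2]).as_matrix()[:2,:2]@l+p[:2]-w for l,w in P])
    r=least_squares(f,[.6,0,0],loss='soft_l1',f_scale=.004);return r.x,f(r.x).reshape(-1,2)
E
python3 - <<'E'
from h import *
sc=np.load("scene0.npz");sd=np.load("side0.npz")
C=lambda u,v:(270+(u+.5)/5.3-.5,165+(v+.5)/5.3-.5); D=lambda u,v:(245+(u+.5)/4.4-.5,135+(v+.5)/4.4-.5)
c=[(.06,-.17),(.06,.17),(.23,.17),(.23,-.17)]
a=[plane(sc,C(*p),.123)[:2] for p in[(150,180),(640,300),(585,490),(40,335)]]
b=[plane(sd,D(*p),.123)[:2] for p in[(425,435),(200,75),(395,15),(645,350)]]
for l in a,b:
  l=np.array(l);print(np.round(l,4).tolist(),[round(float(np.linalg.norm(l[i]-l[(i+1)%4])),3) for i in range(4)])
  p,e=loc([(np.array(x),w) for x,w in zip(c,l)]);print(p[:2],np.degrees(p[2]),np.round(e*1e3,1).tolist())
p,e=loc([(np.array(x),w) for l in(a,b) for x,w in zip(c,l)]);print(p,np.degrees(p[2]))
Rz=R.from_euler('z',p[2]).as_matrix()
print("pred tab",Rz@[0,-.07,.189]+[p[0],p[1],0],"hinge",Rz@[0,.14,0]+[p[0],p[1],0])
for n,x,y,z in[("top",(305,50),(257,250),.207)]:
  print(n,tri([ray(sc,C(*x)),ray(sd,D(*y))]),plane(sc,C(*x),z),plane(sd,D(*y),z))
E
```

```text
[[0.6023, -0.1003], [0.686, 0.2114], [0.8333, 0.1704], [0.7403, -0.1519]] [0.323, 0.153, 0.335, 0.147]
[0.57494588 0.07722889] -17.423775435654363 [[-21.0, -2.6], [-2.9, 10.1], [12.0, 0.2], [3.2, -1.9]]
[[0.5958, -0.1147], [0.6902, 0.2099], [0.8293, 0.1694], [0.7386, -0.1534]] [0.338, 0.145, 0.335, 0.148]
[0.57331727 0.06587152] -15.321425226415702 [[-9.5, 0.8], [-14.0, 4.1], [10.8, -0.4], [11.7, -5.4]]
[ 0.57469839  0.0713676  -0.28666232] -16.42454110737186
pred tab [0.55490572 0.00422409 0.189     ] hinge [0.61428371 0.20565461 0.        ]
top [ 0.56613079 -0.00252622  0.20943396] [ 0.5634507 -0.0028003  0.207    ] [ 5.67515354e-01 -4.88759352e-04  2.07000000e-01]
```

```bash
python3 - <<'E'
from h import *
from plant import *
sc=np.load("scene0.npz");sd=np.load("side0.npz")
C=lambda u,v:(270+(u+.5)/5.3-.5,165+(v+.5)/5.3-.5); D=lambda u,v:(245+(u+.5)/4.4-.5,135+(v+.5)/4.4-.5)
c=[(.06,-.17),(.06,.17),(.21,.17),(.21,-.17)]
a=[plane(sc,C(*p),.123)[:2] for p in[(150,180),(640,300),(585,490),(40,335)]]
b=[plane(sd,D(*p),.123)[:2] for p in[(425,435),(200,75),(395,15),(645,350)]]
p,e=loc([(np.array(x),w) for l in(a,b) for x,w in zip(c,l)]);print(p,np.degrees(p[2]),np.round(e*1e3,1).tolist())
Rz=R.from_euler('z',p[2]).as_matrix()
print("pred tab",Rz@[0,-.07,.189]+[p[0],p[1],0],"hinge",Rz@[0,.14,0]+[p[0],p[1],0])
o=get_obs();T=R.from_euler('xyz',o["orientation"],degrees=True)
print(T.as_matrix().round(3).tolist())
t=np.array([.564,-.0015,.22]);print("shift to above tab, cm",T.inv().apply(t-o["tool_pos"])*100)
E
```

```text
[ 0.58430338  0.06564355 -0.27589967] -15.807886444361397 [[-6.6, -13.9], [2.3, 1.5], [-0.6, 1.6], [-0.3, -3.2], [-0.0, 0.4], [-1.8, 3.0], [3.4, 2.6], [1.5, -1.7]]
pred tab [ 0.56523449 -0.00170909  0.189     ] hinge [0.62244116 0.20034882 0.        ]
[[0.942, -0.335, -0.0], [-0.335, -0.942, -0.001], [0.0, 0.001, -1.0]]
shift to above tab, cm [53.191168   48.68895818  0.64926484]
```

Emit:
play_rows(
  commands=[
    [[53.2,48.7,-3,0,0,86.2,1],[53.2,48.7,-3,0,0,86.2,1],[53.2,48.7,-3,0,0,86.2,1],[53.2,48.7,-3,0,0,86.2,1],[53.2,48.7,-3,0,0,86.2,1],[53.2,48.7,-3,0,0,86.2,1],[53.2,48.7,-3,0,0,86.2,1],[53.2,48.7,-3,0,0,86.2,1],[53.2,48.7,-3,0,0,86.2,1],[53.2,48.7,-3,0,0,86.2,1],[53.2,48.7,-3,0,0,86.2,1],[53.2,48.7,-3,0,0,86.2,1],[53.2,48.7,-3,0,0,86.2,1],[53.2,48.7,-3,0,0,86.2,1],[53.2,48.7,-3,0,0,86.2,1],[53.2,48.7,-3,0,0,86.2,1],[53.2,48.7,-3,0,0,86.2,1],[53.2,48.7,-3,0,0,86.2,1],[53.2,48.7,-3,0,0,86.2,1],[53.2,48.7,-3,0,0,86.2,1]],
  ],
)

```text
clock: 1.77
tool_pos: [0.5641, -0.0022, 0.2558]
orientation: [179.9, -0.0, -105.9]
force: [-1.3, 0.6, -0.1]
opening: 0.0876
gripper_force: 0.0
```

```bash
python3 - <<'E'
from plant import *
import cv2,numpy as np
s=snapshot("wrist");cv2.imwrite("pics/w1.png",s["frame"][:,:,::-1]);np.savez("w1.npz",**s)
o=get_obs();print(o["clock"],o["tool_pos"],o["orientation"],o["joint_pos"],o["force"]);print(s["origin"],s["attitude"])
E
```

```text
1.8167 [ 0.56389272 -0.00142839  0.2560222 ] [ 1.79942821e+02 -1.63621519e-02 -1.05849597e+02] [ 1.97257069e+01  9.09778798e+00 -1.09208230e+01 -2.12324460e-02
 -7.00374156e+01 -3.55680530e+01] [-0.67592433 -0.17093904 -0.1085919 ]
[ 0.54331767 -0.07439579  0.41399738] [ 1.63957024e+02 -5.40510310e-02  1.64177904e+02]
```

View pics/w1.png

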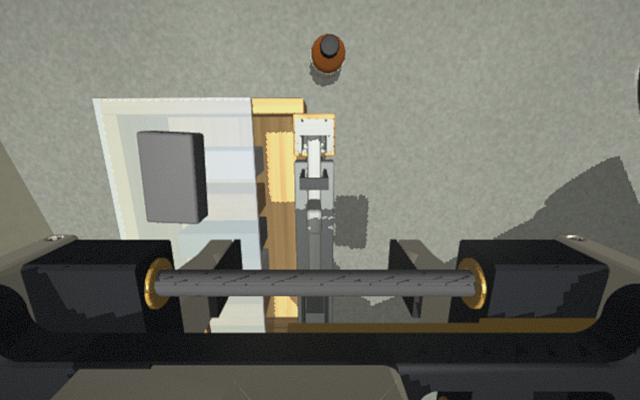

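Wrist view: keeper at (315,135), bracket at (315,183), bolt bar running down x≈315. I'll project my model to check it.

```bash
python3 - <<'E'
from h import *
s=np.load("w1.npz")
p=[.5843,.0656,np.radians(-15.8)];Rz=R.from_euler('z',p[2]).as_matrix()
def proj(X):
  q=R.from_euler('xyz',s["attitude"],degrees=True).inv().apply(Rz@X+[p[0],p[1],0]-s["origin"]);u=s["camera_matrix"]@q;return np.round(u[:2]/u[2],1)
for n,X in dict(tcp=[0,-.07,.256],tabtop=[0,-.07,.207],tabfoot=[0,-.07,.159],bartip=[0,-.145,.154],gateedge_l=[-.02,-.11,.13],gateedge_r=[.02,-.11,.13],st1=[-.02,-.155,.13],st2=[.02,-.155,.13]).items():print(n,proj(np.array(X)))
import cv2
cv2.imwrite("pics/w1c.png",cv2.resize(s["frame"][100:340,230:400,::-1],None,fx=2.5*.99,fy=2.5*.99,interpolation=2))
E
```

```text
tcp [312.4 255.9]
tabtop [312.9 227.6]
tabfoot [313.2 209.6]
bartip [313.  124.8]
gateedge_l [333.7 161.9]
gateedge_r [292.8 162. ]
st1 [334.5 113.6]
st2 [291.8 113.6]
```

View pics/w1c.png

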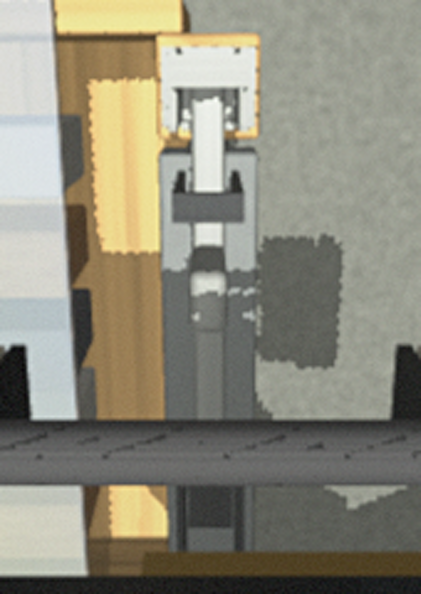

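Emit:
play_rows(
  commands=[
    [[0.1,0.1,2,0,0,0,1],[0.1,0.1,4,0,0,0,1],[0.1,0.1,5.5,0,0,0,1],[0.1,0.1,7,0,0,0,1],[0.1,0.1,8,0,0,0,1],[0.1,0.1,8.5,0,0,0,1],[0.1,0.1,8.6,0,0,0,1],[0.1,0.1,8.6,0,0,0,0.5],[0.1,0.1,8.6,0,0,0,0.3]],
  ],
)

```text
clock: 2.57
tool_pos: [0.5635, -0.0016, 0.1715]
orientation: [-179.9, 0.0, -105.8]
force: [-0.1, -0.3, 0.0]
opening: 0.079
gripper_force: 0.0
```

Emit:
play_rows(
  commands=[
    [[0,0,0,0,0,0,0.2],[0,0,0,0,0,0,0.1],[0,0,0,0,0,0,0.05],[0,0,0,0,0,0,0],[0,0,0,0,0,0,0],[0,0,0,0,0,0,0],[0,0,0,0,0,0,0],[0,0,0,0,0,0,0]],
  ],
)

```text
clock: 3.23
tool_pos: [0.563, -0.002, 0.1705]
orientation: [180.0, -0.0, -105.8]
force: [-0.0, 0.1, -0.5]
opening: 0.0269
gripper_force: 0.0
```

```bash
python3 - <<'E'
from plant import *
import cv2,numpy as np
s=snapshot("wrist");f=s["frame"][100:340,230:400,::-1];cv2.imwrite("pics/w2.png",cv2.resize(f,None,fx=2.5,fy=2.5))
E
```

```text
(no output)
```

View pics/w2.png

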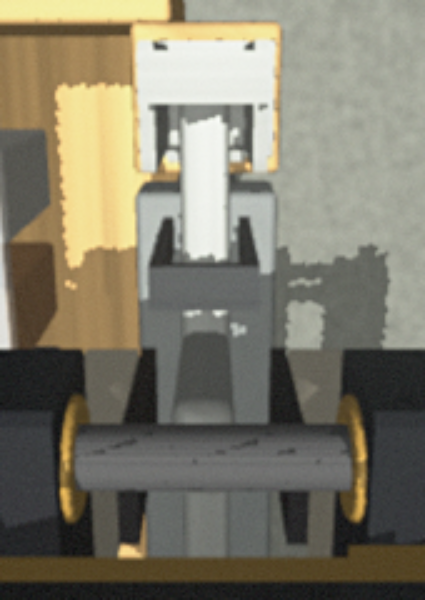

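The crop shows the tab top at (205,410), between the fingers and clear of the bracket at (205,285). I'll keep closing.

Emit:
play_rows(
  commands=[
    [[0,0,0,0,0,0,0],[0,0,0,0,0,0,0],[0,0,0,0,0,0,0],[0,0,0,0,0,0,0],[0,0,0,0,0,0,0],[0,0,0,0,0,0,0]],
  ],
)

```text
clock: 3.78
tool_pos: [0.5634, -0.002, 0.1707]
orientation: [-180.0, 0.0, -105.8]
force: [3.8, -1.9, -1.0]
opening: 0.012
gripper_force: 30.0
```

Emit:
play_rows(
  commands=[
    [[-0.1,0,-0.15,0,0,0,0],[-0.2,0,-0.3,0,0,0,0],[-0.25,0,-0.45,0,0,0,0],[-0.35,0,-0.6,0,0,0,0],[-0.4,0,-0.75,0,0,0,0],[-0.5,0,-0.9,0,0,0,0],[-0.5,0,-0.9,0,0,0,0],[-0.5,0,-0.9,0,0,0,0]],
  ],
)

```text
clock: 4.45
tool_pos: [0.5645, 0.003, 0.1797]
orientation: [-180.0, 0.0, -105.8]
force: [3.4, -2.6, -5.4]
opening: 0.0118
gripper_force: 30.0
```

Emit:
play_rows(
  commands=[
    [[-0.3,0,0,0,0,0,0],[-0.6,0,0,0,0,0,0],[-0.9,0,0,0,0,0,0],[-1.2,0,0,0,0,0,0],[-1.5,0,0,0,0,0,0],[-1.8,0,0,0,0,0,0],[-1.8,0,0,0,0,0,0]],
  ],
)

```text
clock: 5.03
tool_pos: [0.5696, 0.0208, 0.1796]
orientation: [-180.0, 0.0, -105.8]
force: [4.0, -2.9, -5.7]
opening: 0.012
gripper_force: 30.0
```

Emit:
play_rows(
  commands=[
    [[-0.4,0,0,0,0,0,0],[-0.8,0,0,0,0,0,0],[-1.2,0,0,0,0,0,0],[-1.6,0,0,0,0,0,0],[-1.9,0,0,0,0,0,0],[-1.9,0,0,0,0,0,0],[-1.9,0,0,0,0,0,0]],
  ],
)

```text
clock: 5.62
tool_pos: [0.5747, 0.0386, 0.1796]
orientation: [-180.0, -0.0, -105.8]
force: [4.8, -3.7, -4.7]
opening: 0.0117
gripper_force: 30.0
```

Emit:
play_rows(
  commands=[
    [[-0.01,0.44,0,0,0,1.5,0],[-0.02,0.88,0,0,0,3,0],[-0.05,1.32,0,0,0,4.5,0],[-0.09,1.76,0,0,0,6,0],[-0.14,2.2,0,0,0,7.5,0],[-0.21,2.64,0,0,0,9,0],[-0.28,3.07,0,0,0,10.5,0],[-0.37,3.51,0,0,0,12,0],[-0.47,3.94,0,0,0,13.5,0],[-0.57,4.36,0,0,0,15,0],[-0.72,4.87,0,0,0,16.8,0],[-0.87,5.35,0,0,0,18.5,0],[-0.87,5.35,0,0,0,18.5,0],[-0.87,5.35,0,0,0,18.5,0],[-0.87,5.35,0,0,0,18.5,0]],
  ],
)

```text
clock: 6.87
tool_pos: [0.5251, 0.0607, 0.1797]
orientation: [-180.0, -0.1, -124.3]
force: [3.8, -6.6, -5.3]
opening: 0.0119
gripper_force: 30.0
```

```bash
python3 - <<'E'
from plant import *
import cv2,numpy as np
o=get_obs();print(o["clock"],o["tool_pos"],o["orientation"],o["force"],o["moment"])
h=np.array([.6224,.2003]);d=np.array(o["tool_pos"])[:2]-h;print(np.linalg.norm(d),-105.8-np.degrees(np.arctan2(d[1],d[0])))
s=snapshot("wrist");cv2.imwrite("pics/w3.png",s["frame"][:,:,::-1]);np.savez("w3.npz",**s)
s=snapshot("side");f=s["frame"][135:270,225:395,::-1];cv2.imwrite("pics/s3.png",cv2.resize(f,None,fx=4.4,fy=4.4,interpolation=2))
E
```

```text
6.8667 [0.5250958  0.06074825 0.17974541] [-1.79980226e+02 -6.29237284e-02 -1.24257975e+02] [ 3.82804908 -6.64998629 -5.27527152] [-2.60765011 -1.55128313 -0.31506557]
0.17012582856942426 19.08661651787959
```

View pics/w3.png

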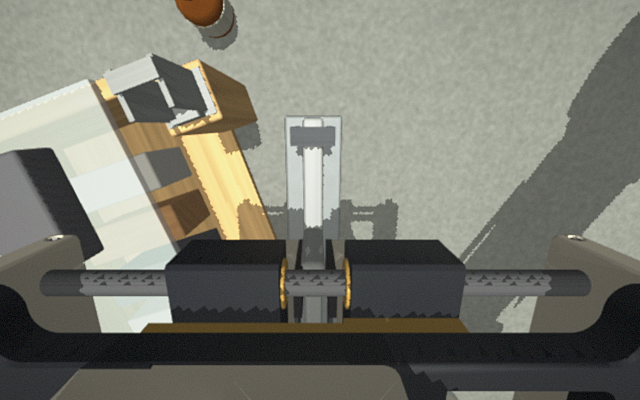

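View pics/s3.png

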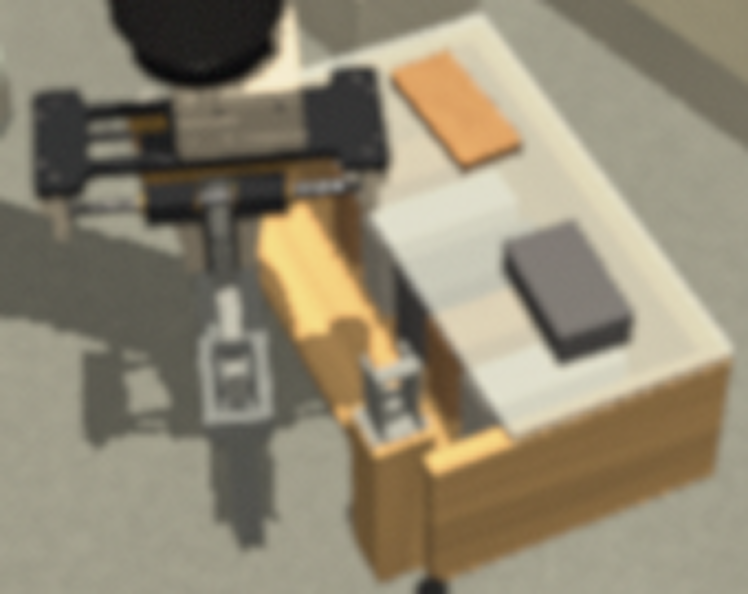

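The gate stands open. Its free edge is at wrist pixels (287,116)–(340,116), and the bolt is held and drawn back. Next I measure the opening.

```bash
python3 - <<'E'
from h import *
s=np.load("w3.npz");a=plane(s,(313.5,116),.13)[:2];l=plane(s,(287,116),.13)[:2];r=plane(s,(340,116),.13)[:2]
h=np.array([.6224,.2003]);e0=h-.25*np.array([.2723,.9622])
d=a-h;print(a,np.linalg.norm(d),-105.8-np.degrees(np.arctan2(d[1],d[0])),np.linalg.norm(a-e0))
w=r-l;print("edge-normal angle",np.degrees(np.arctan2(w[1],w[0]))-164.2)
E
```

```text
[ 0.4805098  -0.00610029] 0.2504673791750871 18.70663704197338 0.08133194758487484
edge-normal angle -18.35556383200631
```

```bash
python3 -c "
from plant import *
print(close_job())"
```

```text
the job is handed in; nothing more can be done
None
```

The job is handed in: the bolt was lifted over the lip and drawn back about 38 mm, and the gate is held open by the bolt at about 81 mm. Arm time was about 7 s and the force readings stayed under 10 N.

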